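Gauge a returned fixture pin and put it in the bore of its size

TASK

Find out the size of the pin in the red-ringed hole of the wooden returns stand: hold it upright by its knob and slide it along the tapered slot of the gauge until it wedges, hold it a moment against both jaws under a steady push of about 5 N (more than 10 N on a jaw marks it), and read the coloured band where it stops. Then draw it back out and lower it fully home into the bore of that colour in the grey store block, and let go. Leave the other two pins in the stand and the things around undisturbed.

Things in the scene. Friction and masses are not known exactly. Their poses are not given: they have to be found in the camera images.
- pin_a: one of three fixture pins that look alike, upright, knob up. Steel shank 30 mm long, 2 mm chamfer at the foot, diameter about 8, 11 or 14 mm (which pin has which is not told); above it a flange 22 mm across, 3 mm thick, then a black ribbed round knob 20 mm across, 26 mm tall, to grip (middle 46 mm above the foot). 59 mm in all, about 60 g. Origin: centre of the foot; z up along the axis
- pin_b: one of three fixture pins that look alike, upright, knob up. Steel shank 30 mm long, 2 mm chamfer at the foot, diameter about 8, 11 or 14 mm (which pin has which is not told); above it a flange 22 mm across, 3 mm thick, then a black ribbed round knob 20 mm across, 26 mm tall, to grip (middle 46 mm above the foot). 59 mm in all, about 60 g. Origin: centre of the foot; z up along the axis
- pin_c: one of three fixture pins that look alike, upright, knob up. Steel shank 30 mm long, 2 mm chamfer at the foot, diameter about 8, 11 or 14 mm (which pin has which is not told); above it a flange 22 mm across, 3 mm thick, then a black ribbed round knob 20 mm across, 26 mm tall, to grip (middle 46 mm above the foot). 59 mm in all, about 60 g. Origin: centre of the foot; z up along the axis
- stand: wooden returns stand, fixed, 66 (x) x 160 (y) x 34 mm high; three upright holes 18 mm across in a row along y, at y = -50 (ringed red), 0 and +50 mm. A pin stands in each, flange on the top face, foot 4 mm above the bench; which pin is in which hole changes. The two in the unringed holes stay. Origin: centre of the underside
- next (a point): centre of the red-ringed hole of the stand (the one at its -y end), on its top face: the pin standing here is the one to do
- gauge: tapered slot gauge, fixed: aluminium base plate 90 (x) x 160 (y) x 8 mm with two steel jaws on it, tops 30 mm above the bench (screw heads 32.5 mm), an upright slot between them along y, centred on x = 0, mouth towards +y. From y = +55 to +80 mm the plate is bare: a pin can be lowered there on the centre line, foot a few mm above the plate, and slid in along -y. Origin: centre of the underside
- jaw_far: gauge jaw on the +x side (origin and axes those of the gauge). The slot narrows evenly along -y, 1 mm in 6: 17 mm wide at y = +35 mm, 5.3 mm at y = -35 mm, each face 0.083 rad off the y axis; from y = +35 to +55 mm a lead-in flares to 29 mm. Over 10 N marks the jaw
- jaw_near: gauge jaw on the -x side, mirror image of jaw_far (origin and axes those of the gauge). A pin off the centre line rubs on one jaw alone before it is wedged and already meets some resistance; wedged, it is pressed by both, each with roughly 0.6 to 0.9 of the push, and gives about 1 mm per N. Over 10 N marks the jaw
- band_green (a point): centre of the green band on the jaws' top faces, on the slot's centre line, 30 mm above the bench: one of the 8 mm pins wedges with its axis about here; pins and jaws are worn, which shifts the stop by up to 6 mm either way. The bands are 16 mm long, one every 18 mm: blue nearest the mouth, then yellow, then green
- band_yellow (a point): centre of the yellow band on the jaws' top faces, on the slot's centre line, 30 mm above the bench: one of the 11 mm pins wedges with its axis about here; pins and jaws are worn, which shifts the stop by up to 6 mm either way. The bands are 16 mm long, one every 18 mm: blue nearest the mouth, then yellow, then green
- band_blue (a point): centre of the blue band on the jaws' top faces, on the slot's centre line, 30 mm above the bench: one of the 14 mm pins wedges with its axis about here; pins and jaws are worn, which shifts the stop by up to 6 mm either way. The bands are 16 mm long, one every 18 mm: blue nearest the mouth, then yellow, then green
- store: grey store block, fixed, 62 (x) x 160 (y) x 34 mm high; three upright bores in a row along y, 50 mm apart, ringed green, yellow and blue, each 2.5 mm wider than its pin. A pin is home when its flange lies on the top face, foot 4 mm above the bench. Origin: centre of the underside
- bore_green (a point): centre of the mouth of the green-ringed bore (10.5 mm, +y end of the store block), on the top face
- bore_yellow (a point): centre of the mouth of the yellow-ringed bore (13.5 mm, middle of the store block), on the top face
- bore_blue (a point): centre of the mouth of the blue-ringed bore (16.5 mm, -y end of the store block), on the top face
- vernier_caliper: steel vernier caliper lying flat, 76 x 230 x 10 mm; a bystander, to be left alone
- screwdriver_green: screwdriver with a green handle, 25 x 149 x 24 mm; a bystander, to be left alone
- tape_roll: roll of black tape lying flat, 57 x 54 x 19 mm; a bystander, to be left alone
- accel_0: small grey accelerometer, 14 x 21 x 19 mm; a bystander, to be left alone
- accel_1: small grey accelerometer, 16 x 23 x 19 mm; a bystander, to be left alone

How it is judged (in metres and radians):
On the way:
1. the pin is wedged upright in the gauge slot, pressed by both jaws with over 2 N each, at the band of its size (((contact force between pin_a and jaw_far above 2 N and contact force between pin_a and jaw_near above 2 N and horizontal distance between pin_a and band_yellow below 0.0088 m and z of pin_a in the frame of gauge below 0.024 m and angle between pin_a's own z axis and vertical below 0.15 rad) or (contact force between pin_b and jaw_far above 2 N and contact force between pin_b and jaw_near above 2 N and horizontal distance between pin_b and band_blue below 0.0088 m and z of pin_b in the frame of gauge below 0.024 m and angle between pin_b's own z axis and vertical below 0.15 rad) or (contact force between pin_c and jaw_far above 2 N and contact force between pin_c and jaw_near above 2 N and horizontal distance between pin_c and band_green below 0.0088 m and z of pin_c in the frame of gauge below 0.024 m and angle between pin_c's own z axis and vertical below 0.15 rad))), for 0.3 s.
At the end, for the whole second after the job is handed in: The pin from the red-ringed hole stands fully home in the store bore of its own colour (within 4 mm of the bore's centre, flange within 2 mm of the top face, upright within 0.06 rad), released and at rest; the other two pins still stand in the stand's two unringed holes (((horizontal distance between pin_a and bore_yellow below 0.004 m and z of pin_a in the frame of store below 0.006 m and angle between pin_a's own z axis and vertical below 0.06 rad and linear speed of pin_a below 0.02 m/s and y of pin_b in the frame of stand between -0.01 and 0.06 m and x of pin_b in the frame of stand between -0.01 and 0.01 m and z of each of pin_b, pin_c in the frame of stand below 0.008 m and y of pin_c in the frame of stand between -0.01 and 0.06 m and x of pin_c in the frame of stand between -0.01 and 0.01 m) or (horizontal distance between pin_b and bore_blue below 0.004 m and z of pin_b in the frame of store below 0.006 m and angle between pin_b's own z axis and vertical below 0.06 rad and linear speed of pin_b below 0.02 m/s and y of pin_a in the frame of stand between -0.01 and 0.06 m and x of pin_a in the frame of stand between -0.01 and 0.01 m and z of each of pin_a, pin_c in the frame of stand below 0.008 m and y of pin_c in the frame of stand between -0.01 and 0.06 m and x of pin_c in the frame of stand between -0.01 and 0.01 m) or (horizontal distance between pin_c and bore_green below 0.004 m and z of pin_c in the frame of store below 0.006 m and angle between pin_c's own z axis and vertical below 0.06 rad and linear speed of pin_c below 0.02 m/s and y of pin_a in the frame of stand between -0.01 and 0.06 m and x of pin_a in the frame of stand between -0.01 and 0.01 m and z of each of pin_a, pin_b in the frame of stand below 0.008 m and y of pin_b in the frame of stand between -0.01 and 0.06 m and x of pin_b in the frame of stand between -0.01 and 0.01 m))); the robot touches nothing.
It fails at once if a pin presses a gauge jaw with more than 12 N (contact force between any of pin_a, pin_b, pin_c and jaw_far above 12 N or contact force between any of pin_a, pin_b, pin_c and jaw_near above 12 N).
It fails at once if a pin is dropped or forced onto the store block (more than 30 N) (contact force between any of pin_a, pin_b, pin_c and store above 30 N).
It fails at once if a bystander is pushed more than 15 mm from its place (distance of any of vernier_caliper, screwdriver_green, tape_roll, accel_0, accel_1 from where it was at the start of the episode above 0.015 m).
It also fails if it takes over 72 s, if anything falls off the work surface, if the arm or the gripper's body presses on something with over 40 N, if the wrist force passes 120 N, or if a joint passes its speed limit or range.

ROBOT

A 6-joint arm with a two-finger parallel gripper is mounted at the origin on a cart in front of the work surface, level with it; the furniture and walls round the work are solid. World frame = base frame: x ahead of the robot, y to its left, z up, the work surface at z = 0. Lengths are in m, angles in degrees, forces in N, time in s.
With the tool pointing down it reaches from about 0.375 to 0.9 m from the base axis. Payload 3.1 kg.
Tool frame: the origin (TCP) lies on the centre line of the jaws, within the pads' length; the fingertips stand 17 mm ahead of it and the grasp point (between the pads) lies 2 mm behind it; z points along the fingers, y is the line along which they close (so a half turn about z gives the same grasp; the last joint's range is limited). The gripper opens to 87 mm and grips with 3 to 60 N. Pads are 19 mm wide; open, the fingers measure 117 mm over their backs; the gripper's body (75 mm by 190 mm) begins 51 mm behind the grasp point.
Start: joints at [-80.758, 30.224, 82.088, -0, 67.689, -10.227], TCP at [0.208, -0.589, 0.202] pointing down, gripper open.
Joint ranges: [-176.69, 176.69], [-43.24, 126.21], [12.49, 139.97], [-82, 262], [0, 151.66], [-163.58, 163.58]. Speed limits (degrees/s): [159.86, 159.86, 180, 180, 180, 180].

INTERFACE

Orientations are given as a 3x3 rotation matrix whose columns are the frame's x, y, z axes.
In Python, from rig import bot, imaging, finder gives the robot as it stands. The module is installed in compiled form; this text tells all that it offers.
- The arm moves only by the tool play_rows, never from a script. Its argument "motion" is a list that holds one entry, the list of rows, each a list of 6 numbers: the shift along the tool's x, y, z in m, then the turn, a rotation vector about the tool's x, y, z in degrees. In form: [[[dx, dy, dz, wx, wy, wz], ...]]. A call has 1 to 8 rows; each row is the pose to reach, as a shift and turn from the pose commanded when the call began, along the tool's axes at that moment; what a row does not reach only later rows make up. A row lasts 1/12 s, in which the tool goes at most 41.7 mm and 7.16 degrees, less where a joint would pass 70% of its speed; a pose out of reach is approached as far as the arm can. A call with a gripper value outside its range is refused whole. "fingers" is the finger opening in m, from 0 to 0.087, set as the call begins (left out, the last holds). The fingers move at their own pace and stop on an object; the grip force is fixed at half the most. Time passes only in rows, so rows that repeat a pose let the fingers close. It gives the time, the measured TCP pose, the force, the opening and the grip force at its end, in the units of the state.
- bot.read_state(): the state, without advancing time (a new reading comes with each control period).
- imaging.capture(name): name is "side" or "top"; returns a dict with "frame" (384x512x3 uint8, red, green, blue), "camera_matrix" (3x3 intrinsics, pixels), "R" (3x3) and "t" (3): a world point X has camera coordinates R X + t. Camera axes: x right, y down, z forward; pixel columns grow to the right and rows downward; lengths in m; the calibration is good to about 2 mm. A picture is of the moment at which its call begins. There is no depth.
- bot.hand_in(): hands the job in; it is judged then, once.
Trained networks look in the newest picture that a camera, given by its name, has taken for a name from the list of things; names that differ only in an ending like _2 or _b are one class to them, and where a whole thing is asked for, a point or a joint stands for the part that bears it (a point fixed in the world has none). Each returns a list of dicts, best first, with "confidence" (0 to 1); they miss things now and then, are a little off and sometimes report something else, mostly with a low value. They report only what shows in the picture. A call takes as long as a camera call.
- finder.recognise(camera, name): "at" ([x, y, z] in m, in world coordinates, good to about 4 mm: the middle of the surface that is visible of it).
- finder.outline_of(camera, name): "pixels" (384x512 bool, what is visible of it).
The state is a dict: "time_s": time; "joint_positions": joint angles; "qvel": joint speeds; "tau": joint torques, N m; "position": TCP position; "tcp_rot": TCP orientation; "force": force on the tool from outside, world axes, zero at the start; "moment": the same for the moment, N m; "opening": opening from 0.0 (shut) to 1.0 (fully open); "grasp_force": force on a finger pad.
Only numpy, scipy, OpenCV 4.12 (cv2) and the standard library are available. Lean on these libraries where they do the work, as an engineer would, in place of code of your own. Each camera call takes 0.05 s, during which the arm holds its last target. There are 200 camera calls.

## Working session

There is one attempt and no reset: what is moved stays moved. The work goes in short steps, Python scripts to look and compute and a tool call to move; the robot and the scene stay as the last step left them, time stands still between calls to the robot, and variables do not carry over. Pictures are saved under pics/ and viewed, at most 10 in all, crops included, and the job is handed in when it is done.

Besides the shell and the picture viewer there is one more tool, called after ">>>" as a command line: name --argument value ..., lists and objects as JSON in quotes. play_rows: Moves the arm, as the interface text tells. Its arguments: {"type":"object","properties":{"motion":{"type":"array"},"fingers":{"type":"number"}},"required":["motion"]}

```bash
mkdir -p pics; python3 - <<'E'
from rig import bot,imaging,finder
import cv2,numpy as np,pickle
s=bot.read_state();print(s)
d={}
for c in("top","side"):
    p=imaging.capture(c);d[c]=p;cv2.imwrite(f"pics/{c}0.png",cv2.resize(p["frame"][:,:,::-1],(768,576),interpolation=cv2.INTER_CUBIC))
    print(c,p["camera_matrix"],-p["R"].T@p["t"],p["R"])
    for n in("next","stand","gauge","store","bore_green","bore_yellow","bore_blue","band_green","band_yellow","band_blue","pin_a","vernier_caliper","screwdriver_green","tape_roll","accel_0"):
        print(n,[(np.round(r["at"],3).tolist(),round(r["confidence"],2)) for r in finder.recognise(c,n)][:4])
pickle.dump(d,open("p0.pkl","wb"))
E
```

```text
{'time_s': 0.0, 'joint_positions': array([-8.07589408e+01,  3.02781588e+01,  8.21549961e+01, -2.47127909e-03,
        6.76906445e+01, -1.02262779e+01]), 'qvel': array([-0.02990083,  0.042735  ,  0.02070516,  0.03339602, -0.07603565,
       -0.00647105]), 'tau': array([ 1.05116083e-03, -4.40034592e+01, -1.76592243e+01,  6.33698283e-02,
        5.82089857e-02, -1.53938836e-04]), 'position': array([ 0.20819323, -0.58848638,  0.20138807]), 'tcp_rot': array([[ 9.42826228e-01,  3.33284495e-01, -3.86370048e-04],
       [ 3.33284541e-01, -9.42823893e-01,  2.12625429e-03],
       [ 3.44368676e-04, -2.13345948e-03, -9.99997665e-01]]), 'force': array([ 0.99541005, -0.51988721,  0.24034587]), 'moment': array([0.04459634, 0.01449107, 0.0226563 ]), 'grasp_force': 0.0, 'opening': 1.0017896529908468}
top [[473.25277513   0.         254.7403208 ]
 [  0.         473.25277513 191.5772139 ]
 [  0.           0.           1.        ]] [ 0.37024555 -0.01386431  1.27685214] [[ 5.01179912e-04 -9.99931269e-01 -1.17134903e-02]
 [-9.92842507e-01  9.01382831e-04 -1.19427563e-01]
 [ 1.19429913e-01  1.16895057e-02
[... 1210 characters left out ...]
store [([0.512, -0.269, 0.036], 0.74), ([0.471, 0.306, 0.052], 0.19)]
bore_green [([0.515, -0.269, 0.031], 0.84)]
bore_yellow [([0.514, -0.27, 0.029], 0.72), ([0.513, 0.015, 0.015], 0.65)]
bore_blue [([0.511, -0.266, 0.035], 0.72), ([0.511, 0.016, 0.012], 0.55), ([0.358, 0.092, 0.022], 0.23)]
band_green [([0.512, 0.015, 0.01], 0.68)]
band_yellow [([0.512, 0.013, 0.015], 0.59)]
band_blue [([0.513, 0.014, 0.017], 0.71)]
pin_a [([0.473, 0.309, 0.054], 0.64), ([0.474, 0.255, 0.051], 0.57)]
vernier_caliper [([0.652, 0.113, 0.006], 0.86), ([0.514, 0.013, 0.012], 0.16)]
screwdriver_green [([0.357, 0.094, 0.021], 0.86)]
tape_roll [([0.628, -0.14, 0.015], 0.75)]
accel_0 [([0.65, 0.111, 0.004], 0.44)]
```

View pics/top0.png

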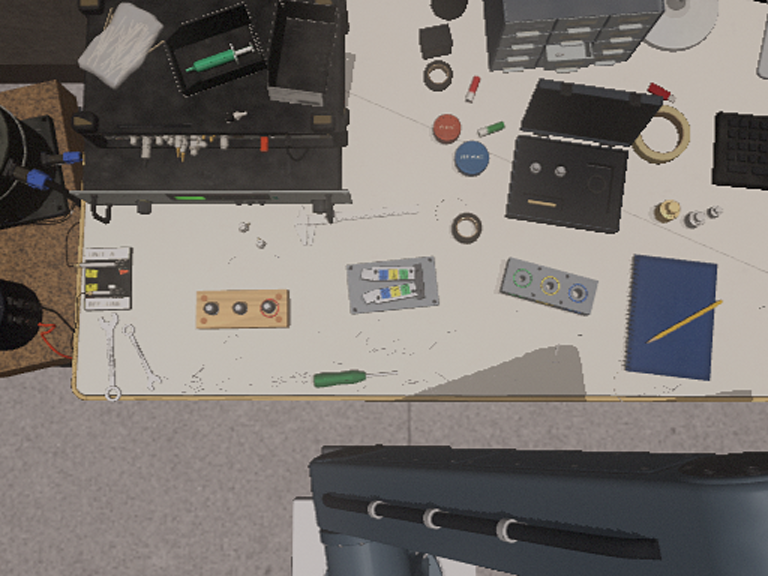

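View pics/side0.png

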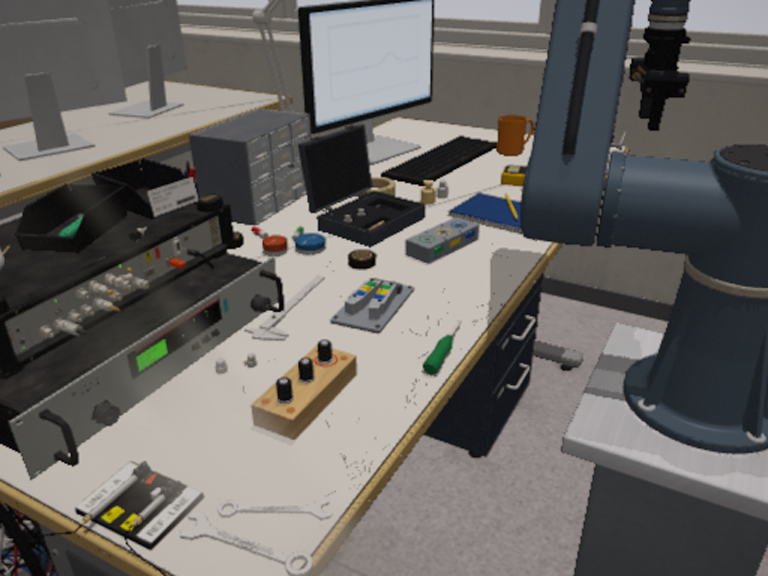

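The top view (768x576 scale) shows the stand at (243,309) with the red ring at about (269,307), the gauge at (394,284) and the store block at (549,286). The yaws differ slightly. I'll zoom in next.

```bash
python3 - <<'E'
import pickle,cv2,numpy as np
d=pickle.load(open("p0.pkl","rb"))
f=d["top"]["frame"][:,:,::-1]
def g(x0,y0,w,h,k): 
    return cv2.resize(f[y0:y0+h,x0:x0+w],(w*k,h*k),interpolation=cv2.INTER_CUBIC)
# rows: gauge (225,165,75,48) ; store (325,165,80,50); stand(122,185,80,40)
im=np.zeros((600,800,3),np.uint8)
a=g(228,168,66,42,10);im[0:300,0:0]=0
A=g(228,166,68,48,6);B=g(328,166,74,48,5);C=g(125,188,74,36,5)
im[0:288,0:408]=A;im[300:540,0:370]=B;im[300:480,400:770]=C
s=d["side"]["frame"][:,:,::-1]
S=cv2.resize(s[182:222,218:280],(62*6,40*6),interpolation=cv2.INTER_CUBIC);im[0:240,420:792]=S
cv2.imwrite("pics/z.png",im)
E
```

```text
(no output)
```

View pics/z.png

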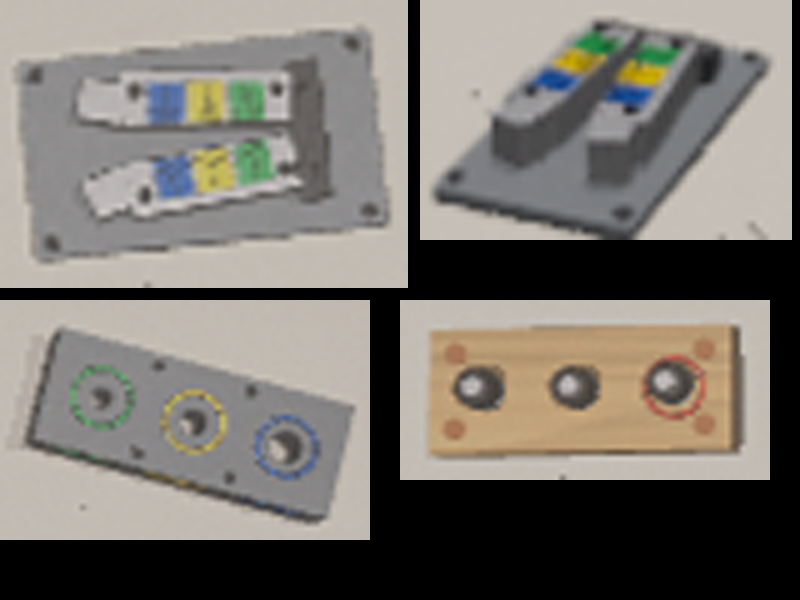

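Gauge mouth is to the left (+y), with bands blue→yellow→green running to the right. The store rings and the red ring (upper right crop of the stand) are clear. I'll measure them by colour and back-projection.

```bash
cat > h.py <<'E'
import numpy as np,cv2
from scipy.optimize import least_squares
def back(p,uv,z):
    uv=np.atleast_2d(uv).astype(float);K,R,t=p["camera_matrix"],p["R"],np.asarray(p["t"]).ravel()
    r=(np.c_[uv,np.ones(len(uv))]@np.linalg.inv(K).T)@R; c=-R.T@t
    return c+r*((z-c[2])/r[:,2])[:,None]
def proj(p,X):
    c=np.atleast_2d(X)@p["R"].T+np.ravel(p["t"]);q=c@p["camera_matrix"].T;return q[:,:2]/q[:,2:]
HUE=dict(green=(45,85,90),yellow=(20,34,110),blue=(100,125,90))
def colour(p,name):
    h=cv2.cvtColor(p["frame"],cv2.COLOR_RGB2HSV).astype(int)
    if name=="red": return ((h[...,0]<6)|(h[...,0]>172))&(h[...,1]>110)&(h[...,2]>80)
    a,b,s=HUE[name];return (h[...,0]>=a)&(h[...,0]<=b)&(h[...,1]>=s)&(h[...,2]>60)
def pts(p,name,z,c,rad):
    v,u=np.nonzero(colour(p,name));X=back(p,np.c_[u,v],z)[:,:2]
    return X[np.hypot(*(X-c).T)<rad]
def circ(X):
    f=lambda q:np.hypot(X[:,0]-q[0],X[:,1]-q[1])-q[2]
    r=least_squares(f,[*X.mean(0),.012],loss="soft_l1",f_scale=.001);return r.x,np.std(r.fun)
E
python3 - <<'E'
from h import *;import pickle
d=pickle.load(open("p0.pkl","rb"))
for c in("top","side"):
    p=d[c];print(c)
    X=pts(p,"red",.034,np.array([.485,.2]),.025);print("red",len(X),circ(X) if len(X)>4 else 0)
    for n,g in(("green",(.535,-.235)),("yellow",(.52,-.285)),("blue",(.51,-.335))):
        X=pts(p,n,.034,np.array(g),.022);print(n,len(X),circ(X) if len(X)>4 else 0)
    for n in("green","yellow","blue"):
        X=pts(p,n,.030,np.array([.525,-.015]),.06)
        k,l,cc=cv2.kmeans(X.astype(np.float32),2,None,(3,50,1e-6),5,cv2.KMEANS_PP_CENTERS)
        print("band",n,len(X),np.bincount(l.ravel()),cc.round(4).tolist(),cc.mean(0).round(4))
E
```

```text
top
red 13 (array([0.48456989, 0.20043334, 0.01568431]), np.float64(0.000503814702829371))
green 4 0
yellow 13 (array([ 0.52380754, -0.29416799,  0.01573611]), np.float64(0.0005751867491079703))
blue 18 (array([ 0.51080907, -0.34191695,  0.01549087]), np.float64(0.00041532540384270274))
band green 34 [16 18] [[0.5454000234603882, -0.037300001829862595], [0.516700029373169, -0.04039999842643738]] [ 0.531  -0.0388]
band yellow 61 [30 31] [[0.5444999933242798, -0.01850000023841858], [0.513700008392334, -0.02160000056028366]] [ 0.5291 -0.02  ]
band blue 58 [30 28] [[0.5446000099182129, 9.999999747378752e-05], [0.5103999972343445, -0.00419999985024333]] [ 0.5275 -0.002 ]
side
red 1 0
green 1 0
yellow 3 0
blue 9 (array([ 0.51157089, -0.34442404,  0.01453609]), np.float64(0.0005829444706452692))
band green 34 [17 17] [[0.516700029373169, -0.039500001817941666], [0.5460000038146973, -0.03610000014305115]] [ 0.5313 -0.0378]
band yellow 43 [22 21] [[0.5151000022888184, -0.022099999710917473], [0.5443000197410583, -0.019700000062584877]] [ 0.5297 -0.0209]
band blue 36 [17 19] [[0.5447999835014343, 0.0013000000035390258], [0.510699987411499, -0.0019000000320374966]] [ 5.278e-01 -3.000e-04]
```

```bash
cat >> h.py <<'E'
from scipy.spatial.transform import Rotation as Ro
def Rdown(yaw):
    a=np.radians(yaw);return np.array([[np.cos(a),np.sin(a),0],[np.sin(a),-np.cos(a),0],[0,0,-1.]])
def goto(xyz,yaw,p=None,R=None):
    "shift (mm) and turn (deg) in tool axes from pose p,R (default measured) to tool-down pose"
    if p is None:
        from rig import bot;s=bot.read_state();p,R=s["position"],s["tcp_rot"]
    print("shift mm",(R.T@(np.array(xyz)-p)*1e3).round(1),"turn",np.degrees(Ro.from_matrix(R.T@Rdown(yaw)).as_rotvec()).round(2))
E
python3 -c "
from h import *
goto((.46,-.37,.2),50)
goto((.485,-.05,.2),90,np.array([.46,-.37,.2]),Rdown(50))
goto((.485,.2,.13),90,np.array([.485,-.05,.2]),Rdown(90))
import pickle
p=pickle.load(open('p0.pkl','rb'))['top']
f=p['frame'];g=cv2.cvtColor(f,cv2.COLOR_RGB2GRAY);print(g[196:214,168:192])
print(proj(p,[[.4846,.2004,.034],[.4846,.2004,.063],[.4846,.2004,.037]]))
print(back(p,[[178.4,204.4]],.063))
"
```

```text
shift mm [ 310.4 -122.8    2.3] turn [ -0.     0.   -30.53]
shift mm [ 261.2 -186.5    0. ] turn [  0.   0. -40.]
shift mm [250.  -0.  70.] turn [0. 0. 0.]
[[161 162 164 163 161 161 160 162 162 161 161 161 161 161 162 156 135 133
  133 144 159 163 167 113]
 [165 162 163 164 164 166 166 166 166 166 166 168 168 167 169 154 132 133
  130 131 163 168 173 114]
 [159 160 160 159 159 159 158 158 160 161 161 162 160 162 161 150 132 130
  131 134 157 160 164 111]
 [154 155 155 155 154 156 156 155 160 134 130 122 117 123 135 155 140 131
  124 145 154 156 159 109]
 [156 157 156 154 155 157 158 148 106  82  77  93 100 103 107 121 154 158
  158 157 158 158 162 110]
 [164 165 166 165 166 169 151 103  78  75  78  83  73  88 117 127 121 163
  172 169 169 170 173 117]
 [166 166 166 164 166 168 122  79 109 147 154 107  83  72  83 111 145 122
  153 162 161 160 163 113]
 [158 156 157 156 160 140 100  98 172 185 185 150 102  74  74  90 109 128
  155 160 159 161 165 111]
 [164 165 164 165 167 129  87  98 177 185 186 169 116  74  67  92 159 132
  158 167 164 165 169 115]
 [168 167 168 167 169 142  98  82 1
[... 299 characters left out ...]
10 146 122  81  71  84 137 164 146 123 154
  158 158 157 157 162 112]
 [165 164 164 165 165 165 146 119 135 161 163 157 159 164 166 129 110 154
  161 160 161 161 164 112]
 [167 165 162 163 161 162 160 142 113 116 140 140 123 119 115 111 157 155
  154 163 164 165 168 114]
 [160 158 159 161 161 160 161 161 162 144 129 113 104 111 156 158 137 133
  135 146 163 166 171 115]
 [157 157 158 158 157 156 160 161 159 160 160 162 162 160 162 154 132 130
  132 129 159 165 168 115]
 [160 159 161 161 160 162 160 162 162 164 163 164 164 164 165 151 130 130
  131 135 160 166 170 114]]
[[179.16039418 204.86125015]
 [177.24698305 203.83228992]
 [178.96655213 204.75700922]]
[[0.48312747 0.19738962 0.063     ]]
```

>>> play_rows --motion '[[[0.04,-0.016,0,0,0,-4],[0.08,-0.031,0,0,0,-8],[0.118,-0.046,0,0,0,-12],[0.157,-0.062,0,0,0,-16],[0.196,-0.077,0,0,0,-20],[0.235,-0.092,0,0,0,-24],[0.273,-0.108,0,0,0,-27.5],[0.31,-0.123,0.002,0,0,-30.5]]]'

```text
time_s: 2.27
position: [0.4609, -0.3688, 0.2009]
tcp_rot: [[0.641, 0.767, 0.001], [0.767, -0.641, -0.001], [-0.0, 0.001, -1.0]]
force: [-0.4, -0.2, 0.1]
opening: 1.003
grasp_force: 0.0
```

>>> play_rows --motion '[[[0.033,-0.023,0,0,0,-5],[0.065,-0.046,0,0,0,-10],[0.098,-0.07,0,0,0,-15],[0.131,-0.093,0,0,0,-20],[0.163,-0.116,0,0,0,-25],[0.196,-0.14,0,0,0,-30],[0.229,-0.163,0,0,0,-35],[0.261,-0.186,0,0,0,-40]]]' --fingers 0.06

```text
time_s: 2.93
position: [0.4849, -0.0487, 0.2006]
tcp_rot: [[-0.003, 1.0, 0.001], [1.0, 0.003, -0.0], [-0.0, 0.001, -1.0]]
force: [0.8, -0.4, -0.2]
opening: 0.695
grasp_force: 0.0
```

>>> play_rows --motion '[[[0.035,0,0,0,0,0],[0.07,0,0,0,0,0],[0.105,0,0.015,0,0,0],[0.14,0,0.03,0,0,0],[0.175,0,0.045,0,0,0],[0.21,0,0.06,0,0,0],[0.24,0,0.07,0,0,0],[0.25,0,0.07,0,0,0]]]'

```text
time_s: 3.6
position: [0.4833, 0.2028, 0.1285]
tcp_rot: [[-0.003, 1.0, -0.003], [1.0, 0.003, 0.001], [0.001, -0.003, -1.0]]
force: [-0.2, -0.5, -0.3]
opening: 0.688
grasp_force: 0.0
```

```bash
python3 - <<'E'
from h import *
from rig import bot,imaging
s=bot.read_state();print(s["time_s"],s["position"],s["tcp_rot"].round(4).tolist(),s["joint_positions"].round(1),s["opening"],s["force"])
goto((.4845,.2003,.0585),90)
E
```

```text
3.6 [0.4833092  0.20275628 0.12851007] [[-0.0028, 1.0, -0.0034], [1.0, 0.0028, 0.0005], [0.0005, -0.0034, -1.0]] [1.050e+01 2.860e+01 1.006e+02 1.000e-01 5.100e+01 1.030e+01] 0.6878128024772837 [-0.15835864 -0.5171346  -0.28116181]
shift mm [-2.5  1.4 70. ] turn [-0.19 -0.03  0.16]
```

>>> play_rows --motion '[[[-0.0025,0.0014,0.01,0,0,0],[-0.0025,0.0014,0.022,0,0,0],[-0.0025,0.0014,0.034,0,0,0],[-0.0025,0.0014,0.046,0,0,0],[-0.0025,0.0014,0.056,0,0,0],[-0.0025,0.0014,0.064,0,0,0],[-0.0025,0.0014,0.07,0,0,0],[-0.0025,0.0014,0.07,0,0,0]]]'

```text
time_s: 4.27
position: [0.486, 0.1961, 0.0594]
tcp_rot: [[0.001, 1.0, -0.002], [1.0, -0.001, -0.0], [-0.0, -0.002, -1.0]]
force: [0.2, 0.3, 0.4]
opening: 0.692
grasp_force: 0.0
```

>>> play_rows --motion '[[[0,0,0,0,0,0],[0,0,0,0,0,0],[0,0,0,0,0,0],[0,0,0,0,0,0],[0,0,0,0,0,0],[0,0,0,0,0,0],[0,0,0,0,0,0],[0,0,0,0,0,0]]]' --fingers 0.01

```text
time_s: 4.93
position: [0.4864, 0.1969, 0.0605]
tcp_rot: [[0.0, 1.0, 0.0], [1.0, -0.0, 0.0], [0.0, 0.0, -1.0]]
force: [0.4, -0.1, -1.1]
opening: 0.175
grasp_force: 0.0
```

```bash
python3 - <<'E'
from h import *
from rig import bot,imaging
s=bot.read_state();print(s["opening"],s["grasp_force"])
im=[]
p=imaging.capture("side");q=imaging.capture("top")
u=proj(p,[s["position"]])[0].astype(int);v=proj(q,[s["position"]])[0].astype(int);print(u,v)
c=lambda f,u:cv2.resize(f[u[1]-40:u[1]+40,u[0]-40:u[0]+40,::-1],(400,400),interpolation=cv2.INTER_CUBIC)
cv2.imwrite("pics/g1.png",np.hstack([c(p["frame"],u),c(q["frame"],v)]))
E
```

```text
0.17499441117150286 0.0
[216 228] [178 203]
```

View pics/g1.png

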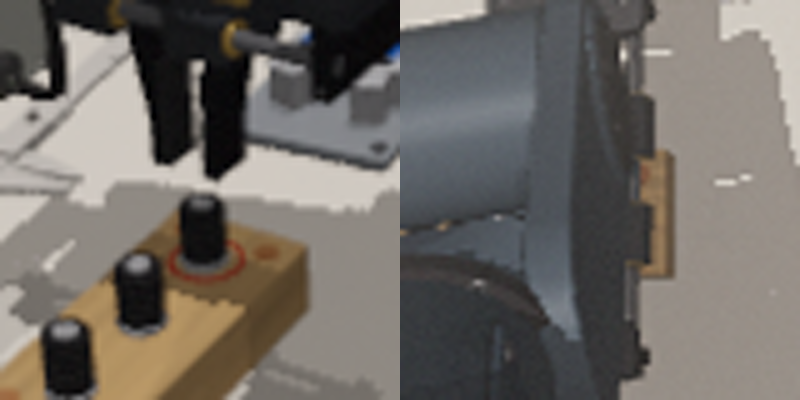

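The fingers appear at crop (170–240,170), just above or behind the knob at (203,200), so they have missed it. I'll check whether the offset is in height or depth.

```bash
python3 - <<'E'
from h import *
from rig import bot,imaging
s=bot.read_state();print(s["time_s"],s["position"],s["joint_positions"].round(2))
import pickle
p=pickle.load(open("p0.pkl","rb"))["side"]
print("pin top/flange pred",proj(p,[[.4845,.2003,.063],[.4845,.2003,.034]]).round(1))
for z in(.0435,.055,.065,.075): print(z,proj(p,[[.4864,.1969,z]]).round(1),back(p,[[214.6,222.4]],z).round(3))
p=imaging.capture("side");f=p["frame"]
p2=pickle.load(open("p0.pkl","rb"))["side"];print(abs(p["R"]-p2["R"]).max(),abs(np.ravel(p["t"])-np.ravel(p2["t"])).max())
cv2.imwrite("pics/g2.png",cv2.resize(f[130:280,130:330,::-1],(800,600),interpolation=cv2.INTER_CUBIC))
E
```

```text
5.0333 [0.48641576 0.1968988  0.06038784] [  9.83  35.16 103.31  -0.    41.53   9.85]
pin top/flange pred [[216.1 228.1]
 [216.8 239.4]]
0.0435 [[216.7 234.7]] [[0.518 0.158 0.043]]
0.055 [[216.4 230.2]] [[0.507 0.173 0.055]]
0.065 [[216.2 226.3]] [[0.498 0.186 0.065]]
0.075 [[216.  222.3]] [[0.489 0.199 0.075]]
0.0 0.0
```

View pics/g2.png

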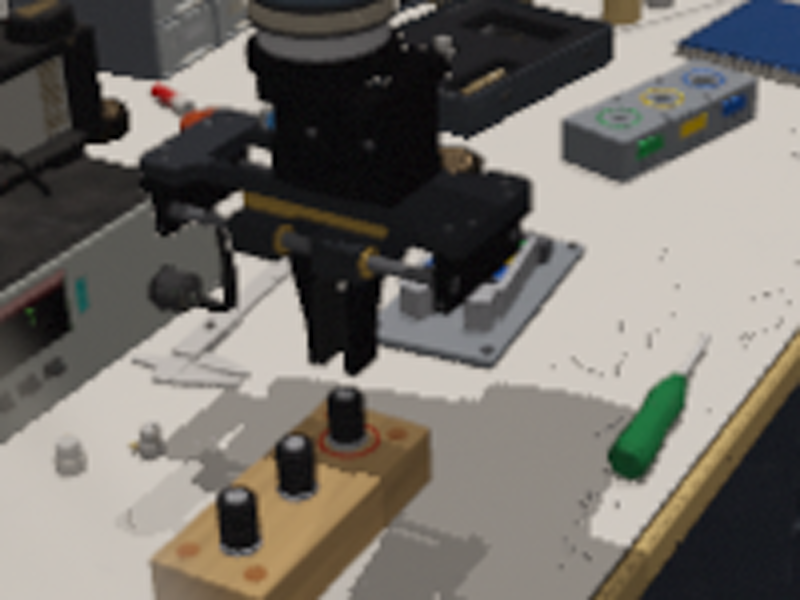

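```bash
python3 - <<'E'
from h import *
import pickle
d=pickle.load(open("p0.pkl","rb"));p=d["side"];q=d["top"]
print("start tip pred side",proj(p,[[.208,-.589,.202],[.208,-.589,.185]])*1.5)
for z in(.11,.14,.17): print(z,proj(q,[[.486+a,.197+b,z] for a in(-.095,.095) for b in(-.0375,.0375)]).round(0).tolist(), ((proj(p,[[.486+a,.197+b,z] for a in(-.095,.095) for b in(-.0375,.0375)])-[130,130])*4).round(0).tolist())
E
```

```text
start tip pred side [[646.00708944 133.55566362]
 [644.48853969 141.73842543]]
0.11 [[190.0, 240.0], [159.0, 240.0], [191.0, 164.0], [161.0, 164.0]] [[537.0, 324.0], [464.0, 395.0], [235.0, 241.0], [150.0, 301.0]]
0.14 [[188.0, 240.0], [157.0, 240.0], [189.0, 162.0], [159.0, 162.0]] [[537.0, 272.0], [462.0, 341.0], [231.0, 193.0], [143.0, 251.0]]
0.17 [[186.0, 240.0], [154.0, 239.0], [187.0, 159.0], [156.0, 159.0]] [[537.0, 219.0], [461.0, 286.0], [226.0, 143.0], [137.0, 199.0]]
```

Body edges in both views match if the whole gripper sits about 30–37 mm higher than the reported height implies, and x and y fit. I'll open the fingers, go down part of the way and look again.

>>> play_rows --motion '[[[0,0,0,0,0,0],[0,0,0,0,0,0],[0,0,0,0,0,0],[0,0,0,0,0,0],[0,0,0,0,0,0],[0,0,0,0,0,0],[0,0,0,0,0,0],[0,0,0,0,0,0]]]' --fingers 0.06

```text
time_s: 5.75
position: [0.4864, 0.1969, 0.0604]
tcp_rot: [[0.001, 1.0, 0.0], [1.0, -0.001, -0.0], [-0.0, 0.0, -1.0]]
force: [0.1, -0.9, -0.1]
opening: 0.634
grasp_force: 0.0
```

>>> play_rows --motion '[[[0,0.001,0.003,0,0,0],[0.001,0.002,0.006,0,0,0],[0.002,0.002,0.009,0,0,0],[0.003,0.002,0.012,0,0,0],[0.003,0.002,0.015,0,0,0],[0.003,0.002,0.018,0,0,0],[0.003,0.002,0.021,0,0,0],[0.003,0.002,0.022,0,0,0]]]'

```text
time_s: 6.42
position: [0.488, 0.1998, 0.0378]
tcp_rot: [[0.001, 1.0, -0.001], [1.0, -0.001, -0.0], [-0.0, -0.001, -1.0]]
force: [-0.3, -0.1, 1.1]
opening: 0.685
grasp_force: 0.0
```

```bash
python3 - <<'E'
from h import *
from rig import bot,imaging
s=bot.read_state();print(s["time_s"],s["position"],s["opening"],s["force"])
p=imaging.capture("side");f=p["frame"]
cv2.imwrite("pics/g3.png",cv2.resize(f[180:260,165:265,::-1],(800,640),interpolation=cv2.INTER_CUBIC)[:600])
E
```

```text
6.4167 [0.48802755 0.19979657 0.0377552 ] 0.6847169440490355 [-0.32914557 -0.08742027  1.11924326]
```

View pics/g3.png

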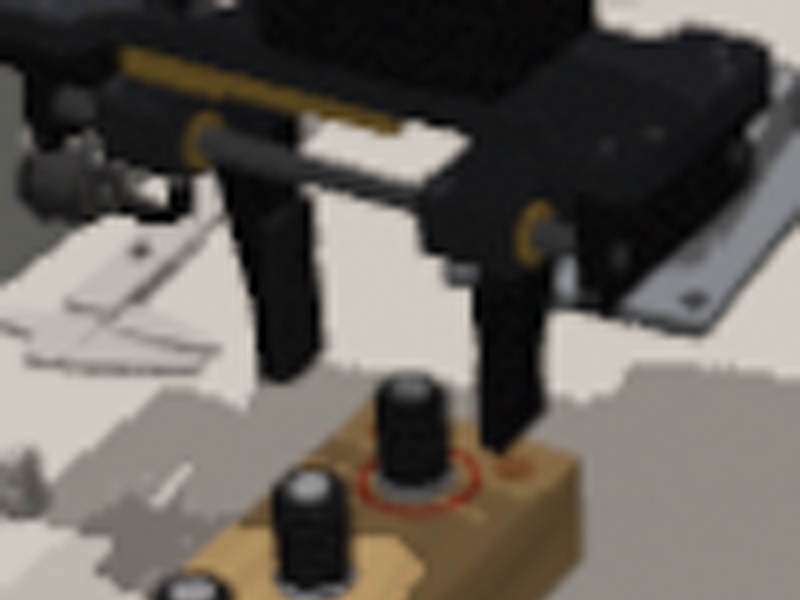

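The tips sit at crop (285,380) and (505,450), spanning the knob at (412,430). They are still about 10–15 mm high and 3.5 mm off in +x.

>>> play_rows --motion '[[[0,-0.001,0.001,0,0,0],[0,-0.002,0.003,0,0,0],[0,-0.003,0.005,0,0,0],[0,-0.0035,0.007,0,0,0],[0,-0.0035,0.008,0,0,0],[0,-0.0035,0.009,0,0,0],[0,-0.0035,0.009,0,0,0],[0,-0.0035,0.009,0,0,0]]]'

```text
time_s: 7.13
position: [0.485, 0.1999, 0.0293]
tcp_rot: [[0.001, 1.0, 0.0], [1.0, -0.001, 0.0], [0.0, 0.0, -1.0]]
force: [0.6, -0.6, -0.8]
opening: 0.689
grasp_force: 0.0
```

>>> play_rows --motion '[[[0,0,0,0,0,0],[0,0,0,0,0,0],[0,0,0,0,0,0],[0,0,0,0,0,0],[0,0,0,0,0,0],[0,0,0,0,0,0],[0,0,0,0,0,0],[0,0,0,0,0,0]]]' --fingers 0.01

```text
time_s: 7.8
position: [0.4848, 0.1999, 0.0294]
tcp_rot: [[0.001, 1.0, -0.0], [1.0, -0.001, -0.0], [-0.0, -0.0, -1.0]]
force: [-0.2, 0.0, 0.5]
opening: 0.216
grasp_force: 30.0
```

```bash
python3 - <<'E'
from h import *
from rig import bot,imaging
p=imaging.capture("side");f=p["frame"]
s=bot.read_state();print(s["time_s"],s["position"],s["opening"],s["grasp_force"],s["force"],s["moment"])
cv2.imwrite("pics/g4.png",cv2.resize(f[180:260,165:265,::-1],(800,640),interpolation=cv2.INTER_CUBIC)[:600])
E
```

```text
7.85 [0.48484105 0.19985898 0.02934941] 0.21516345040650614 29.997372329235077 [-1.03008789 -0.13338334 -0.12940123] [-0.02720904 -0.00802827 -0.04360421]
```

View pics/g4.png

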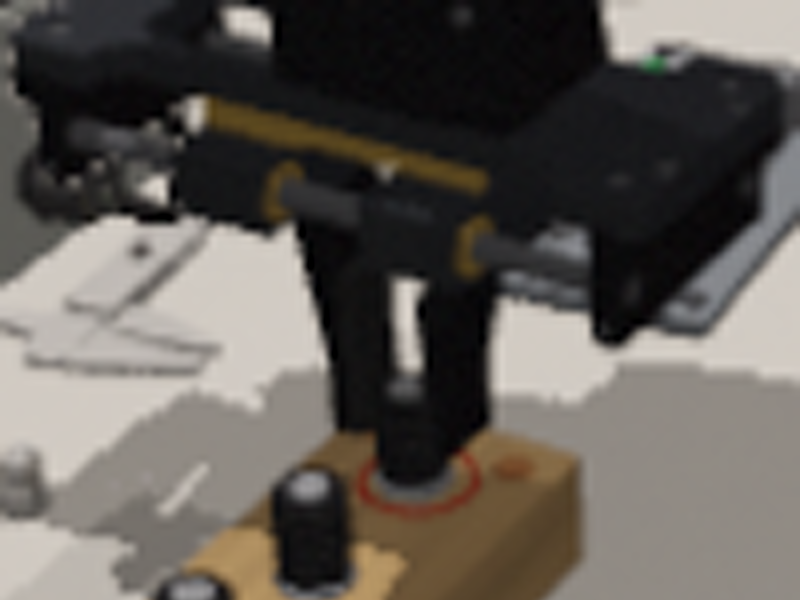

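Knob is gripped (18.7 mm opening, 30 N). Now I'll lift and carry it, turning, to the gauge.

>>> play_rows --motion '[[[0,0,-0.003,0,0,0],[0,0,-0.01,0,0,0],[0,0,-0.02,0,0,0],[0,0,-0.032,0,0,0],[0,0,-0.044,0,0,0],[0,0,-0.056,0,0,0],[0,0,-0.064,0,0,0],[0,0,-0.067,0,0,0]]]'

```text
time_s: 8.52
position: [0.486, 0.2001, 0.0984]
tcp_rot: [[0.0, 1.0, 0.003], [1.0, -0.0, 0.001], [0.001, 0.003, -1.0]]
force: [-0.1, 0.1, -1.7]
opening: 0.218
grasp_force: 30.0
```

>>> play_rows --motion '[[[-0.006,0.002,0,0,0,3],[-0.018,0.005,0,0,0,9],[-0.031,0.008,0,0,0,15],[-0.044,0.011,0,0,0,22],[-0.058,0.014,0,0,0,29],[-0.072,0.017,0,0,0,36],[-0.086,0.02,0,0,0,42],[-0.1,0.023,0,0,0,48]]]'

```text
time_s: 9.18
position: [0.5077, 0.0992, 0.0963]
tcp_rot: [[0.747, 0.665, -0.001], [0.665, -0.747, 0.0], [-0.0, -0.0, -1.0]]
force: [0.3, 0.5, -1.4]
opening: 0.217
grasp_force: 30.0
```

```bash
python3 - <<'E'
from h import *
from rig import bot
s=bot.read_state();print(s["time_s"],s["position"],s["opening"],s["grasp_force"],s["force"],s["moment"],s["joint_positions"].round(1))
goto((.5228,.0474,.0964),5.4)
E
```

```text
9.1833 [0.50768145 0.09920109 0.09630559] 0.21709106482797416 29.99204456806183 [ 0.27293317  0.45190314 -1.41930087] [-0.02019645 -0.026174   -0.03368268] [ -1.3  31.2 103.1  -0.   45.8  47. ]
shift mm [-23.1  48.7  -0.1] turn [-1.000e-02  3.000e-02  3.627e+01]
```

>>> play_rows --motion '[[[-0.004,0.008,0,0,0,6],[-0.008,0.016,0,0,0,12],[-0.012,0.025,0,0,0,18],[-0.016,0.033,0,0,0,24],[-0.02,0.041,0,0,0,30],[-0.023,0.0485,0,0,0,36.2],[-0.023,0.0485,0,0,0,36.2],[-0.023,0.0485,0,0,0,36.2]]]'

```text
time_s: 9.85
position: [0.523, 0.0483, 0.0963]
tcp_rot: [[0.995, 0.102, -0.0], [0.102, -0.995, 0.0], [-0.0, -0.0, -1.0]]
force: [-0.8, -0.4, 0.1]
opening: 0.216
grasp_force: 30.0
```

```bash
python3 - <<'E'
from h import *
from rig import bot,imaging
import pickle
p=imaging.capture("side");q=imaging.capture("top");pickle.dump((p,q),open("p1.pkl","wb"))
s=bot.read_state();P=s["position"];print(s["time_s"],P,s["tcp_rot"].round(4).tolist(),s["force"])
goto((.5228,.0474,.0964),5.4)
foot=P-[0,0,.0254];print("foot",foot)
u=proj(p,[foot,foot+[0,0,.03],foot+[0,0,.059]]);print(u, (u-[u[1,0]-50,u[1,1]-40])*8)
x,y=(u[1]-[50,40]).round().astype(int);print(x,y)
cv2.imwrite("pics/g5.png",cv2.resize(p["frame"][y:y+75,x:x+100,::-1],(800,600),interpolation=cv2.INTER_CUBIC))
E
```

```text
9.95 [0.5227103  0.0488136  0.09628537] [[0.9947, 0.1027, -0.0008], [0.1027, -0.9947, 0.0003], [-0.0007, -0.0004, -1.0]] [ 0.03386886  0.34279786 -1.03568643]
shift mm [-0.1  1.4 -0.1] turn [-0.02  0.04  0.5 ]
foot [0.5227103  0.0488136  0.07088537]
[[237.38487682 190.74493816]
 [237.01647918 179.62028616]
 [236.6504584  168.56740937]] [[402.94718117 408.99721601]
 [400.         320.        ]
 [397.07183376 231.57698564]]
187 140
```

View pics/g5.png

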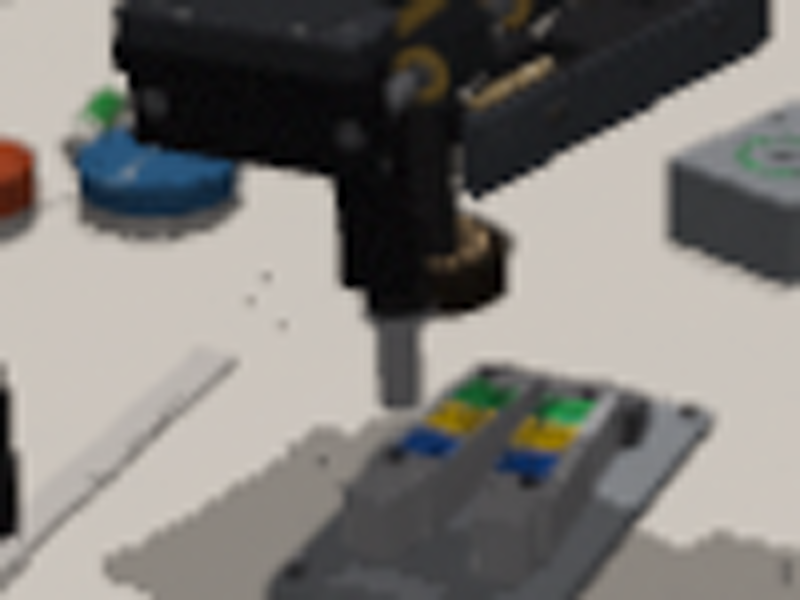

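Foot of the pin is at crop (398,408), against a prediction of (403,409), so the grasp model holds. I'll measure the shank precisely.

```bash
python3 - <<'E'
from h import *
import pickle
p,q=pickle.load(open("p1.pkl","rb"))
g=cv2.cvtColor(p["frame"],cv2.COLOR_RGB2GRAY).astype(float)
foot=np.array([.5227,.0488,.0709])
for v in range(181,190):
    r=g[v,228:246];bl,br=r[:3].mean(),r[-3:].mean()
    w=(( (bl+br)/2-r)/((bl+br)/2-r[8:11].mean())).clip(0,1.2)
    print(v,r[4:15].astype(int),"width",w.sum().round(2),"centre",(228+(w*np.arange(18)).sum()/w.sum()).round(2))
print(proj(p,[foot+[0,0,z] for z in(.005,.025)]))
e=proj(p,[foot+[0,0,.015],foot+[.001,0,.015],foot+[0,.001,.015]]);print(e[1:]-e[0], np.linalg.norm((p["R"]@(foot)+np.ravel(p["t"]))[2]))
E
```

```text
181 [195 171  92  74  74  73  71 130 190 199 198] width 5.69 centre 236.25
182 [198 182 100  72  72  71  71 139 198 198 198] width 5.36 centre 236.28
183 [198 182  99  73  73  72  70 138 198 198 199] width 5.4 centre 236.27
184 [199 182 100  73  73  73  71 125 186 198 198] width 5.6 centre 236.39
185 [198 183 101  73  73  71  70 118 180 199 199] width 5.67 centre 236.53
186 [198 183 100  72  73  73  70 119 180 198 199] width 5.81 centre 236.92
187 [198 185 122  73  72  72  71 118 181 198 193] width 5.95 centre 237.85
188 [199 187 128  73  73  72  70 119 181 191 159] width 6.7 centre 239.02
189 [198 186 128  72  72  72  72 119 171 161 114] width 7.59 centre 239.65
[[237.33059639 188.90534813]
 [237.08506377 181.48904091]]
[[-0.35856848 -0.09044624]
 [-0.21550731  0.17120964]] 1.050996006201282
```

Shank is about 13 mm wide in the image and 2 mm off in +x. I'll correct that and lower it in front of the slot.

>>> play_rows --motion '[[[-0.001,0,0.004,0,0,0],[-0.002,0,0.012,0,0,0],[-0.002,0,0.022,0,0,0],[-0.002,0,0.032,0,0,0],[-0.002,0,0.042,0,0,0],[-0.002,0,0.05,0,0,0],[-0.002,0,0.056,0,0,0],[-0.002,0,0.058,0,0,0]]]'

```text
time_s: 10.62
position: [0.5204, 0.0483, 0.0368]
tcp_rot: [[0.995, 0.101, -0.002], [0.101, -0.995, 0.0], [-0.002, -0.001, -1.0]]
force: [-0.3, 0.7, -1.2]
opening: 0.221
grasp_force: 30.0
```

>>> play_rows --motion '[[[0,0,0,0,0,0],[0,0,0,0,0,0]]]'

```text
time_s: 10.78
position: [0.5214, 0.0482, 0.0383]
tcp_rot: [[0.995, 0.101, 0.0], [0.101, -0.995, 0.0], [0.0, 0.0, -1.0]]
force: [-0.6, -0.6, -1.8]
opening: 0.217
grasp_force: 30.0
```

```bash
python3 - <<'E'
from h import *
from rig import bot,imaging
import pickle
p=imaging.capture("side");pickle.dump(p,open("p2.pkl","wb"))
s=bot.read_state();P=s["position"];print(s["time_s"],P,s["tcp_rot"].round(4).tolist(),s["force"],s["moment"])
g=cv2.cvtColor(p["frame"],cv2.COLOR_RGB2GRAY)
foot=P-[0,0,.0254];print(foot,proj(p,[foot,foot+[0,0,.01],foot+[0,0,.03]]))
print(g[200:226:2,226:250])
E
```

```text
10.8333 [0.52154815 0.0481665  0.03857307] [[0.9949, 0.1005, 0.0006], [0.1005, -0.9949, -0.0], [0.0006, 0.0001, -1.0]] [ 0.3051533   0.20928004 -0.83399063] [ 0.0298971   0.00358986 -0.00494224]
[0.52154815 0.0481665  0.01317307] [[238.60396865 211.30189964]
 [238.49092281 207.8152569 ]
 [238.26175975 200.74724188]]
[[139 139 135 120 106  93  85  79  54  14  15  16  15  11  24  53  72  69
   69  69  71  75  76  84]
 [138 139 139 126  75  77  77  77  80  75  72  69  70  72  73  69  69  69
   69  74  91  99  86  84]
 [137 134 112  83  78  76  75  76  74  72  75  74  76  74  70  68  69  69
   69  73  87  90  83  85]
 [114  94  83  73  78  75  75  76  74  72  75  75  74  74  69  67  68  68
   68  71  76  76  78  77]
 [ 87  81  69  70  72  73  74  75  74  72  74  75  74  74  71  67  69  68
   68  71  78  77  78  77]
 [ 69  69  68  70  69  69  69  70  75  80  75  75  76  73  74  79  86  87
   84  86  87  76  78  76]
 [ 68  68  67  69  69  68  69  69  70  69  70  71  71  72  72  74  75  73
   76  74  72  72  74  75]
 [ 69  70  71  70  69  69  69  69  70  70  70  70  70  69  68  69  70  68
   69  68  68  68  69  69]
 [ 77  68  61  63  65  65  66  66  67  69  70  70  71  70  68  68  68  68
   68  68  68  68  68  67]
 [113 113 111 109 108 104 103  99  87  77  69  62  63  63  65  65  65  66
   68  69  70  69  68  73]
 [112 112 113 113 113 113 113 113 112 113 113 111 108 108 103 103  99  91
   86  69  67  61  62  64]
 [113 113 112 114 113 113 113 113 112 112 112 112 113 112 112 113 113 112
  112 112 112 109 115 126]
 [113 113 113 113 113 113 113 113 113 113 112 112 112 112 112 113 112 112
  119 133 131 134 138 138]]
```

>>> play_rows --motion '[[[0,0.003,0,0,0,0],[0,0.007,0,0,0,0],[0,0.012,0,0,0,0],[0,0.017,0,0,0,0],[0,0.021,0,0,0,0],[0,0.025,0,0,0,0],[0,0.028,0,0,0,0],[0,0.03,0,0,0,0]]]'

```text
time_s: 11.5
position: [0.5243, 0.0178, 0.0384]
tcp_rot: [[0.995, 0.1, 0.0], [0.1, -0.995, -0.0], [0.0, 0.0, -1.0]]
force: [0.2, -0.0, -0.4]
opening: 0.219
grasp_force: 30.0
```

>>> play_rows --motion '[[[0,0.0015,0,0,0,0],[0,0.003,0,0,0,0],[0,0.0045,0,0,0,0],[0,0.006,0,0,0,0],[0,0.0075,0,0,0,0],[0,0.0085,0,0,0,0],[0,0.0095,0,0,0,0],[0,0.01,0,0,0,0]]]'

```text
time_s: 12.17
position: [0.5253, 0.0083, 0.0384]
tcp_rot: [[0.995, 0.101, 0.0], [0.101, -0.995, -0.0], [0.0, 0.0, -1.0]]
force: [0.7, 0.2, -1.5]
opening: 0.217
grasp_force: 30.0
```

>>> play_rows --motion '[[[0,0.0005,0,0,0,0],[0,0.001,0,0,0,0],[0,0.0015,0,0,0,0],[0,0.002,0,0,0,0],[0,0.0025,0,0,0,0],[0,0.003,0,0,0,0],[0,0.0035,0,0,0,0],[0,0.004,0,0,0,0]]]'

```text
time_s: 12.83
position: [0.5255, 0.0044, 0.0383]
tcp_rot: [[0.995, 0.1, -0.0], [0.1, -0.995, 0.0], [-0.0, -0.0, -1.0]]
force: [-0.6, 0.8, -0.4]
opening: 0.22
grasp_force: 30.0
```

>>> play_rows --motion '[[[0,0.0005,0,0,0,0],[0,0.001,0,0,0,0],[0,0.0015,0,0,0,0],[0,0.002,0,0,0,0],[0,0.0025,0,0,0,0],[0,0.003,0,0,0,0],[0,0.0035,0,0,0,0],[0,0.004,0,0,0,0]]]'

```text
time_s: 13.5
position: [0.5258, 0.0005, 0.0383]
tcp_rot: [[0.995, 0.101, -0.0], [0.101, -0.995, 0.0], [-0.0, -0.0, -1.0]]
force: [-1.0, 0.3, -0.1]
opening: 0.216
grasp_force: 30.0
```

>>> play_rows --motion '[[[0,0.0005,0,0,0,0],[0,0.001,0,0,0,0],[0,0.0015,0,0,0,0],[0,0.002,0,0,0,0],[0,0.0025,0,0,0,0],[0,0.003,0,0,0,0],[0,0.003,0,0,0,0]]]'

```text
time_s: 14.08
position: [0.526, -0.0023, 0.0383]
tcp_rot: [[0.995, 0.1, -0.001], [0.1, -0.995, 0.0], [-0.001, -0.0, -1.0]]
force: [-1.5, 1.4, -0.9]
opening: 0.214
grasp_force: 30.0
```

Starting to rub on the far jaw, so I'll shift 1 mm towards -x and advance.

>>> play_rows --motion '[[[-0.0005,0,0,0,0,0],[-0.001,0,0,0,0,0],[-0.001,0.0005,0,0,0,0],[-0.001,0.001,0,0,0,0],[-0.001,0.0015,0,0,0,0],[-0.001,0.002,0,0,0,0],[-0.001,0.002,0,0,0,0]]]'

```text
time_s: 14.67
position: [0.5255, -0.0039, 0.0384]
tcp_rot: [[0.995, 0.1, 0.0], [0.1, -0.995, 0.001], [0.0, -0.001, -1.0]]
force: [0.8, 5.1, -1.4]
opening: 0.214
grasp_force: 30.1
```

```bash
python3 -c "
from rig import bot
s=bot.read_state();print(s['position'],s['force'],s['moment'],s['tcp_rot'][:,0])"
```

```text
[ 0.5255388  -0.00391296  0.03839763] [ 0.80963779  5.08296726 -1.38422737] [ 1.13403693  0.03983525 -0.01780659] [9.95020287e-01 9.96725005e-02 1.42009318e-04]
```

Wedged at about 5 N, at y' ≈ 15 mm, which is the blue band. I'll hold here and check.

>>> play_rows --motion '[[[0,0,0,0,0,0],[0,0,0,0,0,0],[0,0,0,0,0,0],[0,0,0,0,0,0],[0,0,0,0,0,0],[0,0,0,0,0,0],[0,0,0,0,0,0],[0,0,0,0,0,0]]]'

```text
time_s: 15.33
position: [0.5255, -0.0039, 0.0384]
tcp_rot: [[0.995, 0.1, -0.0], [0.1, -0.995, 0.001], [0.0, -0.001, -1.0]]
force: [-0.0, 4.8, -1.5]
opening: 0.216
grasp_force: 30.1
```

```bash
python3 - <<'E'
from h import *
from rig import bot,imaging
p=imaging.capture("side")
s=bot.read_state();P=s["position"];print(s["time_s"],P,s["force"],s["moment"])
X=P-np.array([.5291,-.0193,0]);a=np.radians(5.4);print("y'",-X[0]*np.sin(a)+X[1]*np.cos(a),"x'",X[0]*np.cos(a)+X[1]*np.sin(a))
u=proj(p,[[.526,-.005,.03]])[0];x,y=(u-[40,30]).round().astype(int);print((u-[x,y])*10)
cv2.imwrite("pics/g6.png",cv2.resize(p["frame"][y:y+60,x:x+80,::-1],(800,600),interpolation=cv2.INTER_CUBIC))
E
```

```text
15.3833 [ 0.52551581 -0.00390164  0.03839919] [ 0.71270198  5.58176981 -1.46160258] [ 1.14763367e+00 -7.79782700e-04 -9.83323184e-04]
y' 0.01566731951971761 x' -0.0021191660732001417
[396.03960078 297.38271617]
```

View pics/g6.png

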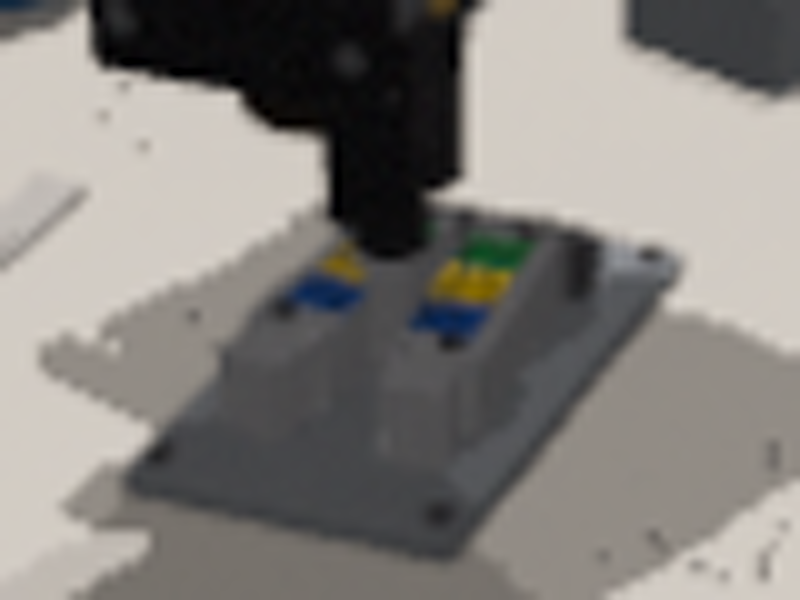

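The pin stands between the two blue bands (crop (390,290)), so it is the 14 mm pin. Drawing it back out now.

>>> play_rows --motion '[[[0,-0.002,0,0,0,0],[0,-0.006,0,0,0,0],[0,-0.012,0,0,0,0],[0,-0.02,0,0,0,0],[0,-0.029,0,0,0,0],[0,-0.038,0,0,0,0],[0,-0.046,0,0,0,0],[0,-0.051,0,0,0,0]]]'

```text
time_s: 16.05
position: [0.5201, 0.0476, 0.0384]
tcp_rot: [[0.995, 0.102, -0.0], [0.102, -0.995, 0.0], [-0.0, -0.0, -1.0]]
force: [-1.6, -0.3, -0.8]
opening: 0.216
grasp_force: 30.0
```

>>> play_rows --motion '[[[0,0,-0.003,0,0,0],[0,0,-0.01,0,0,0],[0,0,-0.02,0,0,0],[0,0,-0.031,0,0,0],[0,0,-0.042,0,0,0],[0,0,-0.052,0,0,0],[0,0,-0.06,0,0,0],[0,0,-0.065,0,0,0]]]'

```text
time_s: 16.72
position: [0.5212, 0.0458, 0.105]
tcp_rot: [[0.995, 0.1, 0.002], [0.1, -0.995, -0.0], [0.002, 0.001, -1.0]]
force: [0.6, 0.2, -1.6]
opening: 0.219
grasp_force: 30.0
```

```bash
python3 - <<'E'
from h import *
from rig import bot
s=bot.read_state();print(s["time_s"],s["position"],s["opening"],s["force"])
goto((.5089,-.3427,.1034),5.6)
E
```

```text
16.7167 [0.5211549  0.04577069 0.10498801] 0.21879749439537197 [ 0.60308796  0.17263524 -1.57376192]
shift mm [-51.1 385.3   1.7] turn [ 0.03 -0.13  0.14]
```

>>> play_rows --motion '[[[-0.001,0.01,0,0,0,0],[-0.004,0.033,0,0,0,0],[-0.009,0.065,0,0,0,0],[-0.013,0.1,0,0,0,0],[-0.018,0.135,0,0,0,0],[-0.022,0.165,0,0,0,0],[-0.025,0.187,0,0,0,0],[-0.026,0.193,0,0,0,0]]]'

```text
time_s: 17.38
position: [0.5142, -0.1532, 0.1031]
tcp_rot: [[0.995, 0.097, 0.001], [0.097, -0.995, -0.002], [0.001, 0.002, -1.0]]
force: [-0.3, 0.3, -1.0]
opening: 0.216
grasp_force: 30.0
```

>>> play_rows --motion '[[[-0.001,0.01,0,0,0,0],[-0.004,0.033,0,0,0,0],[-0.009,0.065,0,0,0,0],[-0.013,0.1,0,0,0,0],[-0.018,0.135,0,0,0,0],[-0.022,0.165,0,0,0,0],[-0.024,0.185,0,0,0,0],[-0.025,0.192,0,0,0,0]]]'

```text
time_s: 18.05
position: [0.5085, -0.3453, 0.1031]
tcp_rot: [[0.995, 0.099, 0.001], [0.099, -0.995, -0.002], [0.001, 0.002, -1.0]]
force: [0.8, 1.2, 0.1]
opening: 0.216
grasp_force: 30.0
```

>>> play_rows --motion '[[[0,0,0,0,0,0],[0,0,0,0,0,0],[0,0,0,0,0,0]]]'

```text
time_s: 18.3
position: [0.5079, -0.3395, 0.1029]
tcp_rot: [[0.995, 0.102, -0.002], [0.102, -0.995, 0.002], [-0.001, -0.002, -1.0]]
force: [0.6, 0.4, -0.5]
opening: 0.22
grasp_force: 30.0
```

```bash
python3 - <<'E'
from h import *
from rig import bot,imaging
import pickle
p=imaging.capture("side");q=imaging.capture("top");pickle.dump((p,q),open("p3.pkl","wb"))
s=bot.read_state();P=s["position"];print(s["time_s"],P,s["force"],s["tcp_rot"].round(4).tolist());goto((.5089,-.3427,.1034),5.6)
foot=P-[-.0021,0,.0254]
print(proj(p,[foot,foot+[0,0,.03]]),proj(q,[foot]))
u=proj(p,[foot])[0].astype(int);g=cv2.cvtColor(p["frame"],cv2.COLOR_RGB2GRAY)
print(u,g[u[1]-10:u[1]+6,u[0]-12:u[0]+13])
for n,c in(("yellow",(.5238,-.2942)),("blue",(.511,-.342)),("green",(.5369,-.246))):
    for nm,k in(("s",p),("t",q)):
        X=pts(k,n,.034,np.array(c),.02);print(n,nm,len(X),circ(X) if len(X)>5 else "")
v=u-[40,25]
cv2.imwrite("pics/g7.png",cv2.resize(p["frame"][v[1]:v[1]+60,v[0]:v[0]+80,::-1],(800,600),interpolation=cv2.INTER_CUBIC))
E
```

```text
18.4 [ 0.50829012 -0.3398578   0.10324584] [ 0.79447141 -0.17283088 -0.65678428] [[0.9947, 0.1025, -0.001], [0.1025, -0.9947, 0.0013], [-0.0008, -0.0014, -1.0]]
shift mm [ 0.3  2.9 -0.2] turn [-0.08  0.05  0.28]
[[305.91480544 136.61781704]
 [306.3742158  127.32882016]] [[388.4981157  193.05568076]]
[305 136] [[119 130 130 120 107 132 187 203 203 198 168  37  10  13  15  15  73 159
  202 202 202 202 203 202 202]
 [ 95  97  95  99 100 134 187 203 202 196 160  69  56  51  40  53  89 156
  202 202 202 202 202 201 196]
 [ 95  96  94 102 100 133 186 202 202 201 187 143  72  72  68  81 140 191
  202 200 199 196 186 170 162]
 [ 95  97  99 102 100 145 198 202 202 203 196 158  75  75  75 100 163 199
  190 174 172 178 189 175 127]
 [ 96  99 101 102 100 149 202 202 202 202 195 158  74  75  75  93 143 176
  187 190 190 183 151 122  82]
 [ 94  99 104 101 125 167 202 202 201 200 193 156  74  75  74 111 168 191
  198 193 159 135  82  53  57]
 [169 169 170 175 189 194 200 199 192 177 169 135  74  74  74 121 182 201
  193 150  86  65  57  59  60]
 [197 197 197 197 196 185 171 176 186 189 184 150  75 
[... 422 characters left out ...]
6  66  63  59  59
   59  59  59  59  58  60  60]
 [203 203 202 202 202 202 202 202 194 150  85  66  57  59  59  59  60  59
   59  59  59  59  59  59  58]
 [203 203 202 202 202 203 193 157 127  84  56  57  58  59  58  58  58  59
   58  59  58  59  59  58  59]
 [202 202 202 202 196 177 150  79  42  52  55  55  59  61  60  59  59  59
   59  59  59  59  59  59  60]
 [203 202 203 203 200 182 116  55  60  57  47  43  53  55  54  59  60  59
   57  58  59  59  59  59  59]]
yellow s 9 (array([ 0.52504552, -0.29641175,  0.01537555]), np.float64(0.001100978675566909))
yellow t 5 
blue s 10 (array([ 0.51242807, -0.34512286,  0.01520849]), np.float64(0.0006556664525132979))
blue t 0 
green s 2 
green t 0
```

View pics/g7.png

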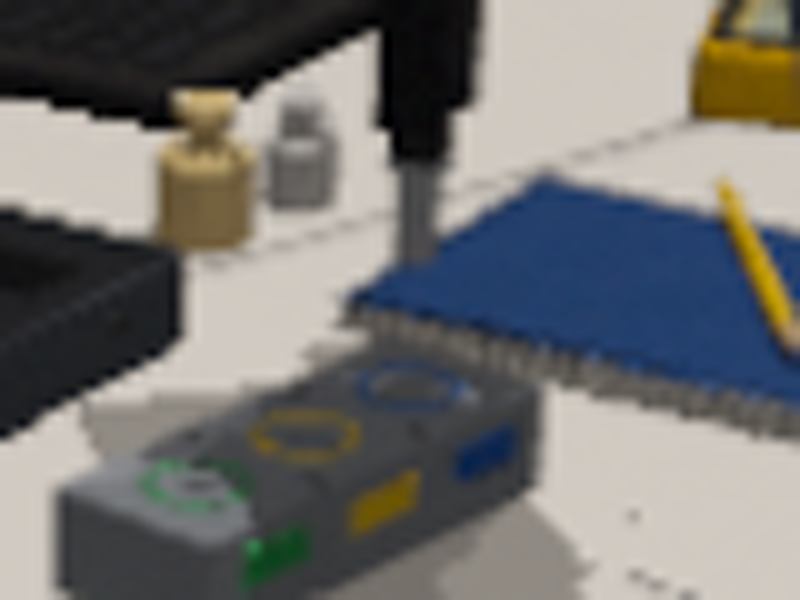

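The shank (crop (415,210)) matches the prediction, and the blue bore is below it at crop (412,383). I'll correct the position and come down close.

>>> play_rows --motion '[[[0,0.001,0.003,0,0,0],[0,0.002,0.008,0,0,0],[0,0.0025,0.015,0,0,0],[0,0.0025,0.022,0,0,0],[0,0.0025,0.028,0,0,0],[0,0.0025,0.033,0,0,0],[0,0.0025,0.034,0,0,0],[0,0.0025,0.034,0,0,0]]]'

```text
time_s: 19.07
position: [0.5082, -0.3442, 0.0685]
tcp_rot: [[0.995, 0.1, -0.001], [0.1, -0.995, 0.001], [-0.001, -0.001, -1.0]]
force: [0.5, -0.8, -0.9]
opening: 0.219
grasp_force: 30.0
```

>>> play_rows --motion '[[[0,0,0,0,0,0],[0,0,0,0,0,0],[0,0,0,0,0,0],[0,0,0,0,0,0]]]'

```text
time_s: 19.4
position: [0.5088, -0.3447, 0.0698]
tcp_rot: [[0.995, 0.1, 0.001], [0.1, -0.995, -0.0], [0.0, 0.001, -1.0]]
force: [0.4, 0.3, -1.0]
opening: 0.217
grasp_force: 30.0
```

```bash
python3 - <<'E'
from h import *
from rig import bot,imaging
import pickle
p=imaging.capture("side")
s=bot.read_state();P=s["position"];print(s["time_s"],P,s["force"]);goto((.5090,-.3428,P[2]),5.6)
foot=P+s["tcp_rot"]@[.0021,0,.0254];print(foot,proj(p,[foot,foot+[0,0,.03]]))
u=proj(p,[foot])[0].astype(int);g=cv2.cvtColor(p["frame"],cv2.COLOR_RGB2GRAY)
print(u,g[u[1]-8:u[1]+7,u[0]-9:u[0]+10])
d=pickle.load(open("p0.pkl","rb"));p0=d["side"]
m=np.argwhere(colour(p0,"blue"));U=proj(p0,[[.5108,-.3419,.034]])[0]
m=m[np.hypot(m[:,1]-U[0],m[:,0]-U[1])<9];print("ring top->side",U,"detected",m[:,::-1].tolist())
g0=cv2.cvtColor(p0["frame"],cv2.COLOR_RGB2GRAY);U=U.astype(int);print(U,p0["frame"][U[1]-5:U[1]+6,U[0]-9:U[0]+10,2].astype(int)-p0["frame"][U[1]-5:U[1]+6,U[0]-9:U[0]+10,0]);print(g0[U[1]-5:U[1]+6,U[0]-9:U[0]+10])
E
```

```text
19.45 [ 0.50877518 -0.34466313  0.06968848] [-0.53211152  0.13323319 -0.23449585]
shift mm [ 0.4 -1.8 -0. ] turn [ 0.02 -0.02  0.17]
[ 0.51087623 -0.3444618   0.04428937] [[305.85242161 146.24058598]
 [306.30436501 137.19241679]]
[305 146] [[202 202 202 202 202 193 150  82  63  74  72  72  72  64  59  59  60  60
   59]
 [202 202 202 193 157 127  83  55  64  73  74  74  69  59  59  58  59  58
   59]
 [202 197 177 150  79  41  52  57  60  74  76  74  70  59  59  59  58  59
   58]
 [202 200 181 116  55  61  57  49  56  74  75  73  69  59  58  58  59  59
   59]
 [202 202 188 114  68  87  78  85  74  74  75  75  66  50  55  53  57  56
   61]
 [202 193 152 106  97  92  84  94  81  74  74  74  70  55  54  56  38  40
   50]
 [203 199 188 171 123 134  85  84  77  75  75  74  74  80  86  78  75  51
   50]
 [194 165 164 157 131 116  79  71  71  75  75  75  76  85  99  96  90  70
   86]
 [190 139 134 113  96  89  83  81  77  70  72  72  71  76  84  91 104  83
   95]
 [187 112  94  82  83  86  82  74  76  75  71  73  77  81  79  74  82  76
   91]
 [129  79  70  70  72  66  67  68  71  72  73  77 
[... 1862 characters left out ...]
 125 126 126 125 121 115 113 105  91  97  76
   89]
 [187 168 150 136 127 127 123 112 115 120 113 119 122 125 121 118 115  96
   94]
 [150 136 127 127 123 110 109 120 119 122 118 117 104 101 116 126 124 119
  119]
 [127 128 127 123 107 100 115 103  84  86  85  91  99 110  96 113 125 127
  127]
 [127 126 126 125 114  98 106  85  74  73  71  79  95 103  93 110 126 127
  127]
 [127 126 126 126 124 114 104 101  89  89  99  94  85  99 119 122 126 127
  121]
 [133 136 143 136 127 125 121 121 116 118 121 120 115 119 126 126 121  99
   81]
 [119 129 132 135 146 126 126 126 126 120 106 117 126 126 120 100  82  70
   56]
 [ 80 101 123 126 127 125 126 125 125 121 106 106 121 101  83  65  65  77
   58]]
```

>>> play_rows --motion '[[[0.0005,-0.0015,0,0,0,0],[0.0005,-0.0015,0.002,0,0,0],[0.0005,-0.0015,0.004,0,0,0],[0.0005,-0.0015,0.006,0,0,0],[0.0005,-0.0015,0.008,0,0,0],[0.0005,-0.0015,0.009,0,0,0],[0.0005,-0.0015,0.01,0,0,0],[0.0005,-0.0015,0.011,0,0,0]]]'

```text
time_s: 20.12
position: [0.5089, -0.343, 0.0582]
tcp_rot: [[0.995, 0.1, -0.0], [0.1, -0.995, 0.0], [-0.0, -0.0, -1.0]]
force: [0.3, -0.7, -1.0]
opening: 0.213
grasp_force: 30.0
```

>>> play_rows --motion '[[[0,0,0.0005,0,0,0],[0,0,0.001,0,0,0],[0,0,0.0015,0,0,0],[0,0,0.002,0,0,0],[0,0,0.0025,0,0,0],[0,0,0.003,0,0,0],[0,0,0.003,0,0,0]]]'

```text
time_s: 20.7
position: [0.5089, -0.3428, 0.0553]
tcp_rot: [[0.995, 0.1, -0.0], [0.1, -0.995, 0.0], [-0.0, -0.0, -1.0]]
force: [0.3, 0.4, -0.9]
opening: 0.214
grasp_force: 30.0
```

```bash
python3 -c "
from rig import bot
s=bot.read_state();print(s['time_s'],s['position'],s['force'],s['moment'],s['opening'])"
```

```text
20.7 [ 0.50894551 -0.34283482  0.05529669] [ 0.25747798  0.43877305 -0.9488959 ] [ 0.10710092 -0.03209676  0.02326594] 0.21388340368307607
```

>>> play_rows --motion '[[[0,0,0.0005,0,0,0],[0,0,0.001,0,0,0],[0,0,0.002,0,0,0],[0,0,0.003,0,0,0],[0,0,0.004,0,0,0],[0,0,0.005,0,0,0],[0,0,0.006,0,0,0],[0,0,0.006,0,0,0]]]'

```text
time_s: 21.37
position: [0.5088, -0.3428, 0.0491]
tcp_rot: [[0.995, 0.101, -0.0], [0.101, -0.995, 0.0], [-0.0, -0.0, -1.0]]
force: [-0.0, 0.9, -0.5]
opening: 0.217
grasp_force: 30.0
```

```bash
python3 -c "
from rig import bot
s=bot.read_state();print(s['time_s'],s['position'],s['force'],s['moment'],s['opening'])"
```

```text
21.3667 [ 0.50884891 -0.34281776  0.04905239] [-0.02244467  0.85965119 -0.50621378] [ 0.25710349 -0.04441542 -0.01266253] 0.21682228641221643
```

In the bore; a slight wall force towards +y. I'll ease 1 mm that way and go on down.

>>> play_rows --motion '[[[0,-0.0005,0,0,0,0],[0,-0.001,0.001,0,0,0],[0,-0.001,0.003,0,0,0],[0,-0.001,0.005,0,0,0],[0,-0.001,0.007,0,0,0],[0,-0.001,0.009,0,0,0],[0,-0.001,0.011,0,0,0],[0,-0.001,0.012,0,0,0]]]'

```text
time_s: 22.03
position: [0.5087, -0.3419, 0.0369]
tcp_rot: [[0.995, 0.1, -0.0], [0.1, -0.995, 0.0], [-0.0, -0.0, -1.0]]
force: [0.1, 1.3, -1.5]
opening: 0.214
grasp_force: 30.0
```

>>> play_rows --motion '[[[0,0,0.0005,0,0,0],[0,0,0.001,0,0,0],[0,0,0.0015,0,0,0],[0,0,0.002,0,0,0],[0,0,0.003,0,0,0],[0,0,0.004,0,0,0],[0,0,0.005,0,0,0],[0,0,0.005,0,0,0]]]'

```text
time_s: 22.7
position: [0.5087, -0.3418, 0.0321]
tcp_rot: [[0.995, 0.101, -0.0], [0.101, -0.995, 0.0], [-0.0, -0.0, -1.0]]
force: [0.2, -0.3, -0.5]
opening: 0.221
grasp_force: 30.0
```

```bash
python3 -c "
from rig import bot
s=bot.read_state();print(s['time_s'],s['position'],s['force'],s['moment'],s['opening'])"
```

```text
22.7 [ 0.50874204 -0.34183813  0.03212439] [ 0.15222437 -0.27931409 -0.51028235] [0.0524746  0.03178475 0.02378742] 0.2214744621069765
```

Foot is at about 6.7 mm. I'll go down gently until the flange touches.

>>> play_rows --motion '[[[0,0,0.0005,0,0,0],[0,0,0.001,0,0,0],[0,0,0.0015,0,0,0],[0,0,0.002,0,0,0],[0,0,0.0025,0,0,0],[0,0,0.0025,0,0,0]]]'

```text
time_s: 23.2
position: [0.5088, -0.342, 0.0297]
tcp_rot: [[0.995, 0.101, -0.0], [0.101, -0.995, 0.0], [-0.0, -0.0, -1.0]]
force: [-0.3, 0.6, -1.4]
opening: 0.217
grasp_force: 30.0
```

>>> play_rows --motion '[[[0,0,0.0003,0,0,0],[0,0,0.0005,0,0,0],[0,0,0.0005,0,0,0]]]'

```text
time_s: 23.45
position: [0.5089, -0.342, 0.0294]
tcp_rot: [[0.995, 0.101, 0.0], [0.101, -0.995, -0.0], [0.0, 0.0, -1.0]]
force: [0.4, 0.6, -0.6]
opening: 0.215
grasp_force: 30.0
```

>>> play_rows --motion '[[[0,0,0.0003,0,0,0],[0,0,0.0006,0,0,0],[0,0,0.0006,0,0,0]]]'

```text
time_s: 23.7
position: [0.509, -0.342, 0.0293]
tcp_rot: [[0.995, 0.101, 0.0], [0.101, -0.995, -0.0], [0.0, 0.0, -1.0]]
force: [-0.8, 0.8, 4.2]
opening: 0.217
grasp_force: 30.0
```

Flange is on the face (4.2 N upward). Releasing with a moderate opening, then rising.

>>> play_rows --motion '[[[0,0,-0.0004,0,0,0],[0,0,-0.0004,0,0,0],[0,0,-0.0004,0,0,0],[0,0,-0.0004,0,0,0],[0,0,-0.0004,0,0,0],[0,0,-0.0004,0,0,0],[0,0,-0.0004,0,0,0],[0,0,-0.0004,0,0,0]]]' --fingers 0.05

```text
time_s: 24.37
position: [0.5089, -0.342, 0.0291]
tcp_rot: [[0.995, 0.1, -0.0], [0.1, -0.995, 0.0], [-0.0, -0.0, -1.0]]
force: [-0.5, -1.0, 0.6]
opening: 0.568
grasp_force: 0.0
```

>>> play_rows --motion '[[[0,0,-0.003,0,0,0],[0,0,-0.008,0,0,0],[0,0,-0.016,0,0,0],[0,0,-0.03,0,0,0],[0,0,-0.05,0,0,0],[0,0,-0.075,0,0,0],[0,0,-0.1,0,0,0],[0,0,-0.12,0,0,0]]]'

```text
time_s: 25.03
position: [0.5094, -0.3424, 0.152]
tcp_rot: [[0.995, 0.101, 0.002], [0.101, -0.995, -0.002], [0.002, 0.002, -1.0]]
force: [0.7, -0.1, 0.1]
opening: 0.575
grasp_force: 0.0
```

>>> play_rows --motion '[[[-0.03,0,-0.01,0,0,0],[-0.03,-0.03,-0.02,0,0,0],[-0.03,-0.06,-0.03,0,0,0],[-0.03,-0.09,-0.03,0,0,0],[-0.03,-0.12,-0.03,0,0,0],[-0.03,-0.15,-0.03,0,0,0],[-0.03,-0.15,-0.03,0,0,0],[-0.03,-0.15,-0.03,0,0,0]]]'

```text
time_s: 25.7
position: [0.4638, -0.1944, 0.1801]
tcp_rot: [[0.995, 0.103, 0.001], [0.103, -0.995, -0.001], [0.001, 0.001, -1.0]]
force: [1.2, -0.1, 0.3]
opening: 0.569
grasp_force: 0.0
```

```bash
python3 - <<'E'
from h import *
from rig import bot,imaging,finder
q=imaging.capture("top");p=imaging.capture("side");s=bot.read_state();print(s["time_s"],s["position"],s["force"],s["opening"])
for c in("top","side"): print(c,[(np.round(r["at"],3).tolist(),round(r["confidence"],2)) for r in finder.recognise(c,"pin_b")])
for c,n in((p,"s"),(q,"t")):
    X=pts(c,"blue",.034,np.array([.511,-.342]),.02);print(n,len(X),circ(X) if len(X)>5 else 0)
    e=proj(c,[[.511,-.342,z] for z in(.034,.037,.063)]);print(e)
    u=e[1].round().astype(int);print(u,cv2.cvtColor(c["frame"],cv2.COLOR_RGB2GRAY)[u[1]-13:u[1]+9,u[0]-8:u[0]+9])
E
```

```text
25.8 [ 0.46481348 -0.19672445  0.18001118] [ 0.60492641 -0.11960467  0.39973958] 0.5740769981130104
top [([0.481, 0.249, 0.061], 0.59)]
side [([0.476, 0.254, 0.056], 0.58), ([0.473, 0.309, 0.054], 0.52), ([0.504, -0.336, 0.052], 0.52)]
s 12 (array([ 0.5112519 , -0.34447262,  0.01432522]), np.float64(0.0008185658410106069))
[[305.35177406 149.56540534]
 [305.39590112 148.67484322]
 [305.78229763 140.87667867]]
[305 149] [[203 203 203 203 203 203 203 194 157 128  84  54  59  60  60  59  59]
 [203 203 203 203 203 194 160 136  83  54  58  59  60  60  60  60  60]
 [203 203 203 203 194 151  86  65  56  59  59  60  60  59  59  60  59]
 [203 203 194 159 128  83  55  56  52  57  60  59  57  59  60  59  60]
 [197 177 151  80  41  50  49  64 113 139 106  49  55  59  59  59  58]
 [201 182 116  56  61  54  37  50  93 111  87  39  50  58  59  59  60]
 [203 189 115  69  87  67  33  29  40  45  38  25  41  55  55  58  57]
 [194 154 107  97  93  68  31  18  13  15  11  21  42  67  77  44  41]
 [200 189 182 164 135  75  26  14  14  13  16  22  61  90  86  78  56]
 [203 203 202 192 162 119  19  16  20 
[... 1852 characters left out ...]
136 134 133 131 128 127 123 120 117 115 113 112 109 109 111]
 [133 135 134 133 136 133 130 129 127 123 122 119 114 114 112 111 111]
 [126 129 134 133 134 135 134 133 131 127 124 122 121 116 115 112 111]
 [125 125 128 133 132 135 134 136 132 132 128 126 123 121 118 115 114]
 [116 121 124 127 131 134 133 134 135 133 132 129 127 123 121 120 116]
 [116 116 119 122 124 128 132 133 134 134 134 133 130 128 126 121 120]
 [109 113 117 117 122 124 127 130 133 134 133 134 136 132 128 126 122]
 [105 108 110 114 116 118 124 125 129 130 134 135 133 134 133 131 128]
 [105 106 107 109 111 115 118 122 124 128 131 133 132 133 134 133 132]
 [106 104 106 108 108 112 113 117 122 123 126 128 132 133 133 133 133]]
```

The pin stands upright in the blue bore with its knob top at the expected row, and the other two are in place. Handing in.

```bash
python3 -c "
from rig import bot
print(bot.hand_in())"
```

```text
the job is handed in; nothing more can be done
None
```

The red-ringed pin wedged at the blue band under a steady push of about 5 N, so it is the 14 mm pin; it now stands home in the blue bore, released, and the job is handed in, but the hand-in returned no verdict.

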